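# Inject a sample by hand: LOAD, empty the syringe, INJECT

### The arm

A 7-joint arm with a two-finger parallel gripper is mounted at the origin on the work surface. World frame = base frame: x ahead of the robot, y to its left, z up, the work surface at z = 0. Lengths are in m, angles in rad, forces in N, time in s.
With the tool pointing down it reaches from about 0.425 to 1.025 m from the base axis. Payload 9.4 kg.
Tool frame: the origin (TCP) lies between the finger pads; the fingertips stand 14 mm ahead of it and the grasp point (between the pads) lies 5 mm behind it; z points along the fingers, y is the line along which they close (so a half turn about z gives the same grasp; the last joint's range is limited). The gripper opens to 93 mm and grips with 3 to 60 N. Pads are 15 mm wide; open, the fingers measure 128 mm over their backs; the gripper's body (75 mm by 188 mm) begins 65 mm behind the grasp point.
Start: joints at [1.15, 0.599, -0.003, 1.599, 0.002, 0.943, -0.08], TCP at [0.244, -0.683, 0.233] pointing down, gripper open.
Joint ranges: [-2.57, 2.57], [-0.35, 1.97], [-1.29, 1.29], [0.11, 2.56], [-1.05, 4.19], [0.11, 1.86], [-2.63, 2.63]. Speed limits (rad/s): [2.22, 2.22, 3.01, 3.01, 3.14, 3.14, 3.14].

### API

Orientations are given as a unit quaternion [x, y, z, w].
In Python, from rig import robot gives the robot as it stands.
- The arm moves only by the shell command python3 -m creep 'ROWS' [FORCE]. ROWS is a JSON object of lists of equal length, an entry for each row: "grip": the opening, from 0 (shut) to 1 (fully open); "linear": the shift along the tool's x, y, z in mm, a list of three; "twist": the turn, a rotation vector about the tool's x, y, z in rad, a list of three. A call has 1 to 5 rows; each row is the pose to reach, as a shift and turn from the pose commanded when the call began, along the tool's axes at that moment; what a row does not reach only later rows make up. A row lasts 1/12 s, in which the tool goes at most 41.7 mm and 7.16 degrees, less where a joint would pass 70% of its speed; a pose out of reach is approached as far as the arm can. A call with a gripper value outside its range is refused whole. The fingers move at their own pace and stop on an object; FORCE is the grip in N (left out, the last holds). Time passes only in rows, so rows that repeat a pose let the fingers close. It gives the time, the measured TCP pose, the force, the opening and the grip force at its end, in the units of the state.
- robot.get_state(): the state, without advancing time (a new reading comes with each control period).
- robot.get_image(name): name is "side" or "top" or "wrist"; returns a dict with "frame" (400x640x3 uint8, blue, green, red), "depth" (400x640 float32, m along the optical axis (not along the pixel's ray), 0 where there is no reading), "intrinsics" (3x3 intrinsics, pixels), "R" (3x3) and "t" (3): a world point X has camera coordinates R X + t. Camera axes: x right, y down, z forward; pixel columns grow to the right and rows downward; lengths in m; the calibration is good to about 2 mm. A picture is of the moment at which its call begins.
- robot.close_job(): hands the job in; it is judged then, once.
The state is a dict: "time_s": time; "joint_pos": joint angles; "qd": joint speeds; "effort": joint torques, N m; "eef_pos": TCP position; "eef_rot": TCP orientation; "wrist_force": force on the tool from outside, world axes, zero at the start; "torque": the same for the moment, N m; "opening": finger opening in m; "grasp_force": force on a finger pad.
Only numpy, scipy, OpenCV 4.12 (cv2) and the standard library are available. Lean on these libraries where they do the work, as an engineer would, in place of code of your own. Each camera call takes 0.05 s, during which the arm holds its last target. There are 200 camera calls.

### The job

Make a manual injection on the bench injector. With one fingertip push the valve handle round to LOAD, against the stop pin nearer the syringe; then press the syringe's plunger fully home, and only then push the handle back over to INJECT, against the other stop pin. Push and press only: do not grip or pull up the handle or the plunger, and leave the vials, bottle and the other things lying about where they are.

Things in the scene. Friction and masses are not known exactly. Their poses are not given: they have to be found in the camera images.
- injector: Injector housing, fixed to the bench: cream steel box with aluminium top panel, 170 mm (its x) by 270 mm (its y) by 60 mm high. Origin: centre of its underside; x points away from its front (front: vent slots and unions), z up. On the panel stand the six-port valve (axis at x 12, y -60 mm) and the syringe (x 20, y 85 mm).
- valve_axis (a point): Point on the valve's vertical axis, 108 mm above the bench, level with the handle arm's centre line. Valve body and fittings stay within 36 mm of the axis, below the arm. Two dark stop pins, 5 mm thick and as tall as the arm, stand 25 mm from the axis. A capillary coil lies behind the valve, up to 83 mm above the bench.
- handle (a joint): Angle of the valve handle, rad. 0 = LOAD: against the pin on the syringe side, arm along the housing's -x turned 30 degrees towards its +y. 1.047 = INJECT: against the other pin, -x turned 30 degrees towards -y. Grows counter-clockwise from above. Stays where left; takes about 0.2 N m (3 N at the grip). Starts at 0.72 to 1.04.
- handle_grip (a point): On the centre line of the handle's black grip, 65 mm from the valve axis, 108 mm above the bench. The handle is one level arm: a steel rod 8 mm thick, then a black round sleeve 13 mm thick from 45 to 85 mm from the axis. The panel lies 48 mm below, clear under the sleeve's whole sweep and 40 mm to either side.
- plunger_top (a point): Centre of the flat top of the plunger's button, a level steel disc 13 mm across, 4 mm thick, on a thin rod above the upright glass syringe. 173 mm above the bench when home, 223 mm when drawn right out. The barrel's finger flange, 20 mm across, has its top at 163 mm.
- plunger (a joint): How far the plunger is pushed in, in m: 0 drawn right out, 0.050 home on its stop. It moves straight down, takes about 2 to 3 N, and stays where it is left. It starts 8 to 22 mm in. The syringe itself is locked to the fill port.
- vial1: Loose 2 ml amber vial with blue cap, 12 mm thick, 32 mm tall, standing on the panel behind, between valve and syringe. Origin: centre of its underside. Leave alone.
- vial2: Another such vial, standing on the panel behind the syringe, by the panel's far corner. Leave alone.
- vial_rack: Blue vial rack, 100 by 160 by 30 mm, with a few vials that stand up to 44 mm, on the bench beside the housing on the valve's side. Origin: centre of its underside. Leave alone.
- amber_bottle: Amber bottle with blue cap, 86 mm thick, 180 mm tall, on the bench on the syringe's side of the housing. Origin: centre of its underside. Leave alone.
- bottle_cap: Blue screw cap lying on the bench by the housing's front corner on the syringe's side, 48 mm across, 26 mm high. Origin: centre of its underside. Leave alone.
- beaker: Small empty glass beaker on the bench, 68 mm across, 70 mm tall. Origin: centre of its underside. Leave alone.
- spanner: Steel spanner, 130 mm long, lying flat on the bench along the front of the housing. Leave alone.
- septa_box: Small cardboard box, 75 by 55 by 40 mm, on the bench by the housing's front corner on the valve's side. Origin: centre of its underside. Leave alone.

How it is judged:
By the outcome, as a careful person would: the job done as asked, in the order asked, and still so for the second after the job is handed in, with the robot touching nothing.
It also fails if it takes over 64 s, if anything falls off the work surface, if the arm or the gripper's body presses on something with over 40 N, if the wrist force passes 120 N, or if a joint passes its speed limit or range.

## Working session

There is one attempt and no reset: what is moved stays moved. The work goes in short steps, Python scripts to look and compute and a shell command to move; the robot and the scene stay as the last step left them, time stands still between calls to the robot, and variables do not carry over. Pictures are saved under pics/ and viewed, at most 10 in all, crops included, and the job is handed in when it is done.

```bash
ls; mkdir -p pics
cat > h.py <<'E'
from rig import robot
import numpy as np, cv2
def grab(n):
    im=robot.get_image(n); np.savez('/tmp/%s.npz'%n,**im); return im
def load(n): return dict(np.load('/tmp/%s.npz'%n))
def pts(im):
    d=im['depth'];v,u=np.indices(d.shape);K=im['intrinsics']
    c=np.stack([(u-K[0,2])/K[0,0]*d,(v-K[1,2])/K[1,1]*d,d],-1)
    return (c-im['t'])@im['R']
def ray(im,u,v,z):
    K=im['intrinsics'];o=-im['R'].T@im['t'];r=im['R'].T@np.array([(u-K[0,2])/K[0,0],(v-K[1,2])/K[1,1],1])
    return o+r*(z-o[2])/r[2]
E
python3 - <<'E'
from h import *
for n in ['top','side']:
    im=grab(n); cv2.imwrite('pics/%s1.png'%n,im['frame']); print(n,-im['R'].T@im['t'],im['R'].tolist(),im['intrinsics'][0,0])
print(robot.get_state())
E
```

```text
pics
top [0.40527458 0.04829287 1.20263676] [[0.012571152889409519, -0.9998750688508152, -0.009581899895552604], [-0.9905481144876626, -0.01114376054340342, -0.13671228725278478], [0.13658842923164372, 0.01120996393966478, -0.990564454090951]] 425.38857640857947
side [0.29394947 0.65044482 0.69601452] [[-0.9021583699830465, -0.43129926506083693, 0.009550886216199227], [-0.2806655535274828, 0.5699735829086481, -0.7722415178228829], [0.3276234462498747, -0.6993647537188732, -0.6352572854545593]] 364.54128401615355
{'time_s': 0.1, 'joint_pos': array([ 1.15029591,  0.60004708, -0.00257391,  1.60004494,  0.00180866,
        0.9429223 , -0.07982187]), 'qd': array([-6.71611786e-04, -1.30966647e-03,  6.85839721e-05, -1.94091074e-03,
        1.50911015e-04, -2.02355068e-04,  1.36686548e-03]), 'effort': array([ 5.27942117e-03, -7.66554379e+01,  1.50293302e+00, -2.52937263e+01,
       -5.21911180e-02,  1.36649024e-02,  6.54565179e-05]), 'eef_pos': array([ 0.24423471, -0.68217255,  0.23184623]), 'eef_rot': array([ 9.85255534e-01,  1.71087784e-01, -1.81026731e-04, -6.86212764e-04]), 'wrist_force': array([-0.30623491,  0.3032524 ,  0.589546  ]), 'torque': array([ 0.02542504, -0.07180074,  0.00597521]), 'grasp_force': 0.0, 'opening': 0.09320827315663054}
```

View pics/top1.png

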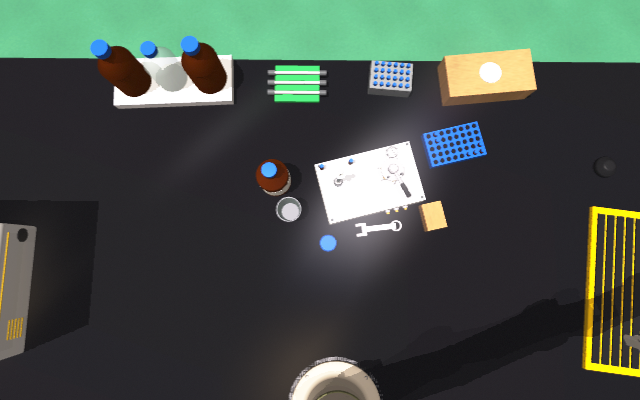

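View pics/side1.png

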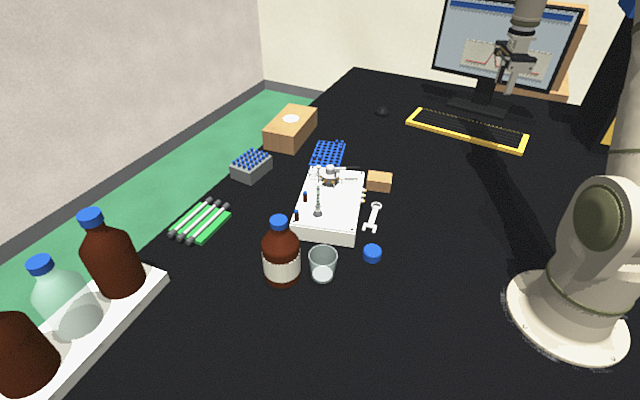

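Top view: the panel spans about (315–425, 142–222), with the black grip near (405,189) and the syringe near (340,180). The front faces the robot. The side view shows the bottle and beaker on the syringe's side. Next I'll measure the panel and enlarge it.

Run:
```python
from h import *
im=load('top'); f=im['frame']; hsv=cv2.cvtColor(f,cv2.COLOR_BGR2HSV)
P=pts(im)
m=((P[...,2]>.05)&(P[...,2]<.07)&(hsv[...,2]>110)&(hsv[...,1]<70)).astype(np.uint8)
w=np.zeros_like(m); w[130:230,305:435]=1; m*=w
c=np.vstack([k for k in cv2.findContours(m,0,2)[0] if cv2.contourArea(k)>30])
X=np.array([ray(im,u,v,.06)[:2] for u,v in c[:,0]])
r=cv2.minAreaRect((X*1000).astype(np.float32)); print('rect',r, cv2.boxPoints(r).tolist())
g=(hsv[...,2]<60).astype(np.uint8); g[:180]=0;g[198:]=0;g[:,:396]=0;g[:,413:]=0
v,u=np.nonzero(g); print(len(u),u.mean(),v.mean(),ray(im,u.mean(),v.mean(),.108))
x,y,_=[*cv2.fitLine(np.array([ray(im,a,b,.108)[:2] for a,b in zip(u,v)],np.float32),2,0,.01,.01).ravel()][:3]; print('dir',x,y)
a=cv2.resize(f[135:235,305:435],None,fx=6,fy=6,interpolation=2); cv2.imwrite('pics/topz.png',a)
s=load('side'); b=cv2.resize(s['frame'][155:255,280:405],None,fx=6,fy=6,interpolation=2); cv2.imwrite('pics/sidez.png',b)
```

```text
rect ((599.7186279296875, -86.40213012695312), (168.62596130371094, 268.1999206542969), 14.910440444946289) [[483.7394104003906, 21.488109588623047], [552.7496337890625, -237.6813201904297], [715.6978759765625, -194.29237365722656], [646.6876220703125, 64.87705993652344]]
0 nan nan [nan nan nan]<stdin>:10: RuntimeWarning: Mean of empty slice.
  ret = ret.dtype.type(ret / rcount)
Traceback (most recent call last):
cv2.error: OpenCV(4.12.0) /io/opencv/modules/imgproc/src/linefit.cpp:618: error: (-215:Assertion failed) npoints2 >= 0 || npoints3 >= 0 in function 'fitLine'
```

Run:
```python
from h import *
im=load('top'); f=im['frame']; hsv=cv2.cvtColor(f,cv2.COLOR_BGR2HSV)
c=np.array([.5997,-.0864]);t=np.radians(14.9);R=np.array([[np.cos(t),-np.sin(t)],[np.sin(t),np.cos(t)]])
va=c+R@[.012,-.060]; sy=c+R@[.020,.085]; print('valve',va,'syr',sy)
g=(hsv[...,2]<110).astype(np.uint8); g[:180]=0;g[198:]=0;g[:,:394]=0;g[:,414:]=0
v,u=np.nonzero(g); print(len(u),u.mean(),v.mean()); p=ray(im,u.mean(),v.mean(),.108)[:2]; print(p)
d=p-va; dh=R.T@d; print('r',np.hypot(*d),'handle',np.arctan2(-dh[1],-dh[0])+np.pi/6)
for n,h in (('top',im),('side',load('side'))):
    K=h['intrinsics']
    for q,z in((va,.108),(sy,.173),(sy,.223),(sy,.163)):
        k=h['R']@np.r_[q,z]+h['t']; print(n,z,(K@k/k[2])[:2])
cv2.imwrite('pics/topz.png',cv2.resize(f[135:235,305:435],None,fx=6,fy=6,interpolation=2))
cv2.imwrite('pics/sidez.png',cv2.resize(load('side')['frame'][155:255,280:405],None,fx=6,fy=6,interpolation=2))
```

```text
valve [ 0.62672448 -0.14129697] syr [0.59717123 0.00088462]
14 407.35714285714283 193.71428571428572
[ 0.56103466 -0.17823389]
r 0.0753623771298927 handle 0.7757768047331628
top 0.108 [392.77263109 168.68168759]
top 0.173 [339.48820685 174.67946108]
top 0.223 [340.49089955 170.77320363]
top 0.163 [339.29896031 175.41672156]
side 0.108 [329.59258023 169.1916443 ]
side 0.173 [317.71384045 179.88720321]
side 0.223 [317.9422306  162.61997076]
side 0.163 [317.67011376 183.19311982]
```

View pics/topz.png

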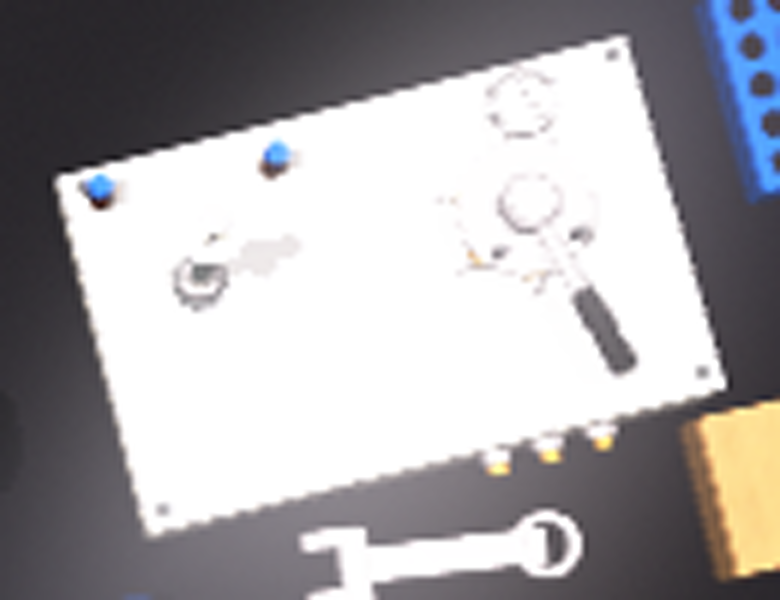

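View pics/sidez.png

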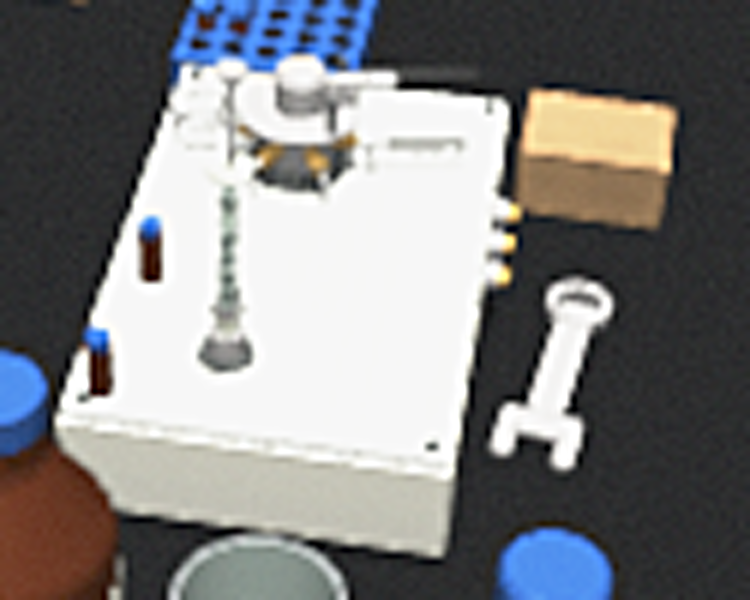

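Enlarged views: the valve knob is at (393.5,168.8), which agrees with the valve position predicted from the panel. The grip is centred near (405.5,190.4). The plunger button in the side view is at about (318.7,166.3), so its top is near z 0.212. I'll add a helper that gives shifts in tool axes.

```bash
cat >> h.py <<'E'
from scipy.spatial.transform import Rotation as Ro
C=np.array([.5997,-.0864]);T=np.radians(14.9);RH=np.array([[np.cos(T),-np.sin(T)],[np.sin(T),np.cos(T)]])
def go(x,y,z,show=True):
    "shift (tool axes, mm) and twist to bring TCP to housing x,y mm, world z mm, tool down, tool x along housing x"
    s=robot.get_state(); R=Ro.from_quat(s['eef_rot']); p=np.r_[C+RH@[x/1e3,y/1e3],z/1e3]
    Rt=Ro.from_euler('z',T)*Ro.from_quat([1,0,0,0])
    e=s['eef_pos']; print('t %.2f'%s['time_s'],'at h',((RH.T@(e[:2]-C))*1e3).round(1),'z',(e[2]*1e3).round(1),'F(h)',(RH.T@s['wrist_force'][:2]).round(1),s['wrist_force'][2].round(1),'open',s['opening'].round(3))
    print('  shift',(R.inv().apply(p-e)*1e3).round(1),'twist',(R.inv()*Rt).as_rotvec().round(3))
E
python3 - <<'E'
from h import *
im=load('top');va=C+RH@[.012,-.060]
for u,v in((305+582/6,135+297/6),(305+625/6,135+368/6),(405.5,190.4)):
    d=RH.T@(ray(im,u-.4,v-.4,.108)[:2]-va); print(d.round(4),np.hypot(*d),np.arctan2(-d[1],-d[0])+np.pi/6)
go(-50,-128,200)
E
```

```text
[-0.045  -0.0112] 0.04637597224735826 0.7681337261509977
[-0.0795 -0.0207] 0.0821269498747274 0.7789984773393855
[-0.0622 -0.0158] 0.06414515410728851 0.7724776229589296Traceback (most recent call last):
  File "<stdin>", line 5, in <module>
  File "h.py", line 19, in go
    e=s['eef_pos']; print('t %.2f'%s['time_s'],'at h',((RH.T@(e[:2]-C))*1e3).round(1),'z',(e[2]*1e3).round(1),'F(h)',(RH.T@s['wrist_force'][:2]).round(1),s['wrist_force'][2].round(1),'open',s['opening'].round(3))
                                                                                                                                                                                              ^^^^^^^^^^^^^^^^^^
AttributeError: 'float' object has no attribute 'round'
```

```bash
sed -i "s/s\['opening'\].round(3)/round(s['opening'],3)/" h.py; python3 -c "
from h import *
go(-50,-128,200)"
```

```text
t 0.10 at h [-496.7 -484.3] z 231.8 F(h) [-0.2  0.4] 0.6 open 0.093
  shift [ 475.  -317.6   32.2] twist [-0.001  0.     0.084]
```

```bash
M="python3 -m creep"
python3 -m creep '{"grip":[0,0,0,0,0],"linear":[[20,-13,0],[50,-33,0],[82,-54,0],[114,-75,0],[146,-97,0]],"twist":[[0,0,0],[0,0,0],[0,0,0],[0,0,0],[0,0,0]]}' 20
python3 -m creep '{"grip":[0,0,0,0,0],"linear":[[32,-21,0],[64,-42,0],[96,-64,0],[128,-85,0],[158,-106,0]],"twist":[[0,0,0],[0,0,0],[0,0,0],[0,0,0],[0,0,0]]}' 
python3 -m creep '{"grip":[0,0,0,0,0],"linear":[[32,-21,0],[64,-42,0],[96,-64,0],[128,-85,0],[150,-100,0]],"twist":[[0,0,0],[0,0,0.02],[0,0,0.05],[0,0,0.08],[0,0,0.084]]}' 
python3 -c "
from h import *
go(-50,-128,200)"
```

```text
time_s: 0.52
eef_pos: [0.3497, -0.5406, 0.2322]
eef_rot: [0.985, 0.171, -0.0, -0.0]
wrist_force: [1.5, 0.2, -0.4]
opening: 0.0642
grasp_force: 0.0
time_s: 0.93
eef_pos: [0.4631, -0.3871, 0.2324]
eef_rot: [0.985, 0.171, -0.0, -0.0]
wrist_force: [0.3, 0.3, 0.4]
opening: 0.0311
grasp_force: 0.0
time_s: 1.35
eef_pos: [0.5717, -0.2404, 0.2323]
eef_rot: [0.991, 0.13, 0.0, -0.001]
wrist_force: [-0.1, 1.1, -0.4]
opening: 0.001
grasp_force: 0.0
t 1.35 at h [ -66.7 -141.6] z 232.3 F(h) [0.2 1.1] -0.4 open 0.001
  shift [ 16.7 -13.6  32.4] twist [-0.001 -0.001  0.001]
```

```bash
python3 -m creep '{"grip":[0,0,0,0],"linear":[[8,0,20],[10,0,50],[10,0,80],[10,0,80]],"twist":[[0,0,0],[0,0,0],[0,0,0],[0,0,0]]}'
python3 - <<'E'
from h import *
go(-50,-128,104)
im=grab('wrist');cv2.imwrite('pics/w1.png',im['frame'])
E
```

```text
time_s: 1.68
eef_pos: [0.5767, -0.2401, 0.1474]
eef_rot: [0.991, 0.13, -0.004, -0.002]
wrist_force: [-1.5, 0.5, -0.5]
opening: 0.0003
grasp_force: 0.0
t 1.68 at h [ -61.7 -142.6] z 147.4 F(h) [-1.3  0.9] -0.5 open 0.0
  shift [ 12.  -14.4  43.4] twist [-0.005  0.007  0.001]
```

View pics/w1.png

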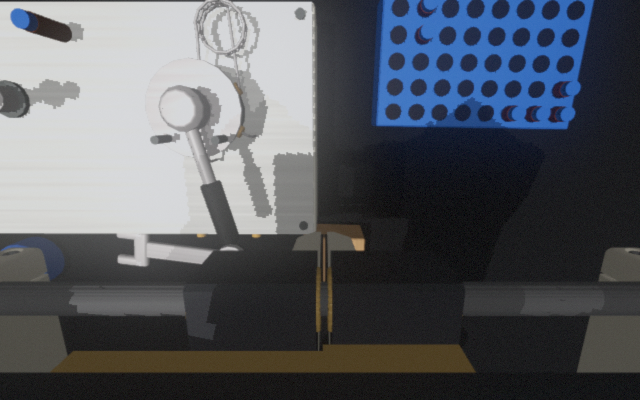

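Wrist view: the closed tips are at (323,240), just outside the panel's edge. The grip is at (222,215) to the left and clear. Now I'll descend and approach.

```bash
python3 -m creep '{"grip":[0,0,0,0,0],"linear":[[4,0,20],[11,0,40],[11,-8,43],[11,-20,43],[11,-28,43]],"twist":[[0,0,0],[0,0,0],[0,0,0],[0,0,0],[0,0,0]]}' 
python3 -c "
from h import *
go(-50,-50,104)"
python3 -m creep '{"grip":[0,0,0,0,0],"linear":[[0,-5,0],[0,-10,0],[0,-15,0],[0,-20,0],[0,-20,0]],"twist":[[0,0,0],[0,0,0],[0,0,0],[0,0,0],[0,0,0]]}' 
python3 -c "
from h import *
go(-50,-50,104)"
```

```text
time_s: 2.15
eef_pos: [0.5824, -0.2104, 0.1109]
eef_rot: [0.992, 0.13, 0.0, -0.0]
wrist_force: [0.6, -0.2, 0.7]
opening: 0.0005
grasp_force: 0.0
t 2.15 at h [ -48.6 -115.4] z 110.9 F(h) [ 0.5 -0.3] 0.7 open 0.0
  shift [ -1.4 -65.4   7. ] twist [-0. -0. -0.]
time_s: 2.57
eef_pos: [0.5776, -0.1921, 0.1102]
eef_rot: [0.992, 0.13, 0.0, 0.0]
wrist_force: [0.7, -0.4, 1.0]
opening: 0.0002
grasp_force: 0.2
t 2.57 at h [-48.6 -96.4] z 110.2 F(h) [ 0.6 -0.5] 1.0 open 0.0
  shift [ -1.4 -46.4   6.1] twist [ 0.001 -0.     0.   ]
```

```bash
python3 -m creep '{"grip":[0,0,0,0,0],"linear":[[0,0,4],[0,-3,6],[0,-8,6],[0,-13,6],[0,-18,6]],"twist":[[0,0,0],[0,0,0],[0,0,0],[0,0,0],[0,0,0]]}' >/dev/null
python3 -c "
from h import *
go(-50,-50,104)"
python3 -m creep '{"grip":[0,0,0,0,0],"linear":[[0,-4,0],[0,-8,0],[0,-12,0],[0,-16,0],[0,-16,0]],"twist":[[0,0,0],[0,0,0],[0,0,0],[0,0,0],[0,0,0]]}'  >/dev/null
python3 -c "
from h import *
go(-50,-50,104)"
```

```text
t 2.98 at h [-49.8 -78.8] z 103.1 F(h) [-3.1 -3.1] -0.5 open 0.0
  shift [ -0.2 -28.8  -0.9] twist [-0.     0.002 -0.001]
t 3.40 at h [-48.5 -61.5] z 103.5 F(h) [-1.5 -0.9] -1.2 open 0.0
  shift [ -1.5 -11.6  -0.5] twist [-0.001  0.     0.001]
```

```bash
python3 -m creep '{"grip":[0,0,0,0],"linear":[[0,-2,0],[0,-4,0],[0,-6,0],[0,-7,0]],"twist":[[0,0,0],[0,0,0],[0,0,0],[0,0,0]]}' >/dev/null
python3 - <<'E'
from h import *
go(-50,-50,104)
im=grab('wrist');cv2.imwrite('pics/w2.png',im['frame'])
E
```

```text
t 3.73 at h [-47.8 -55.9] z 103.9 F(h) [ 0.6 -3.5] -0.9 open 0.001
  shift [-2.2 -5.9 -0.1] twist [ 0.001 -0.002 -0.   ]
```

View pics/w2.png

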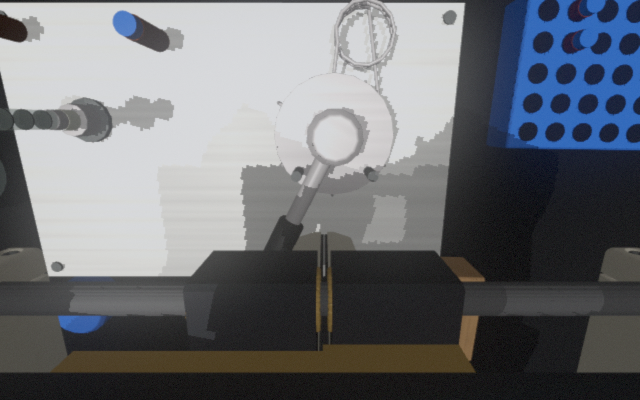

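Wrist view: the handle leans toward the syringe, and its rod at (315,175) is almost at the left pin at (297,173). I'll push on until the force rises.

```bash
python3 -m creep '{"grip":[0,0,0],"linear":[[0,-2,0],[0,-4,0],[0,-4,0]],"twist":[[0,0,0],[0,0,0],[0,0,0]]}' >/dev/null
python3 -c "
from h import *
go(-50,-50,104)"
python3 -m creep '{"grip":[0,0,0],"linear":[[0,-2,0],[0,-4,0],[0,-4,0]],"twist":[[0,0,0],[0,0,0],[0,0,0]]}' >/dev/null
python3 -c "
from h import *
go(-50,-50,104)"
```

```text
t 4.03 at h [-48.4 -51.9] z 103.8 F(h) [ 0.7 -4.4] 0.4 open 0.001
  shift [-1.6 -1.9 -0.2] twist [ 0. -0. -0.]
t 4.28 at h [-48.2 -51. ] z 104.0 F(h) [  0.5 -14.2] -2.2 open 0.0
  shift [-1.8 -1.   0. ] twist [ 0.004 -0.002 -0.003]
```

Stopped at the LOAD pin, with force at 14 N. One small firm push, then back off, rise, and look.

```bash
python3 -m creep '{"grip":[0,0],"linear":[[0,-2,0],[0,-2,0]],"twist":[[0,0,0],[0,0,0]]}' >/dev/null
python3 -c "
from h import *
go(-50,-50,104)"
python3 -m creep '{"grip":[0,0,0,0,0],"linear":[[0,8,0],[0,30,0],[0,30,-30],[0,30,-70],[0,30,-110]],"twist":[[0,0,0],[0,0,0],[0,0,0],[0,0,0],[0,0,0]]}' >/dev/null
python3 -m creep '{"grip":[0,0,0],"linear":[[0,0,-30],[0,0,-50],[0,0,-50]],"twist":[[0,0,0],[0,0,0],[0,0,0]]}' >/dev/null
python3 - <<'E'
from h import *
go(20,85,250)
w=grab('wrist'); s=grab('side'); t=grab('top')
a=np.hstack([cv2.resize(s['frame'][150:240,285:375],(400,400),interpolation=2),cv2.resize(t['frame'][140:220,320:400],(400,400),interpolation=2)])
cv2.imwrite('pics/c3.png',np.vstack([a,cv2.resize(w['frame'],(320,200)).repeat(1,0) if 0 else np.hstack([cv2.resize(w['frame'],(320,200)),np.zeros((200,480,3),np.uint8)])]))
E
```

```text
t 4.45 at h [-48.1 -50.7] z 104.1 F(h) [  0.5 -18.5] -2.4 open 0.0
  shift [-1.9 -0.7  0.1] twist [ 0.006 -0.003 -0.004]
t 5.12 at h [-47.2 -75.6] z 268.0 F(h) [ 0.7 -0.1] -0.2 open 0.001
  shift [  67.2 -160.6   18.1] twist [ 0.002 -0.005  0.001]
```

View pics/c3.png

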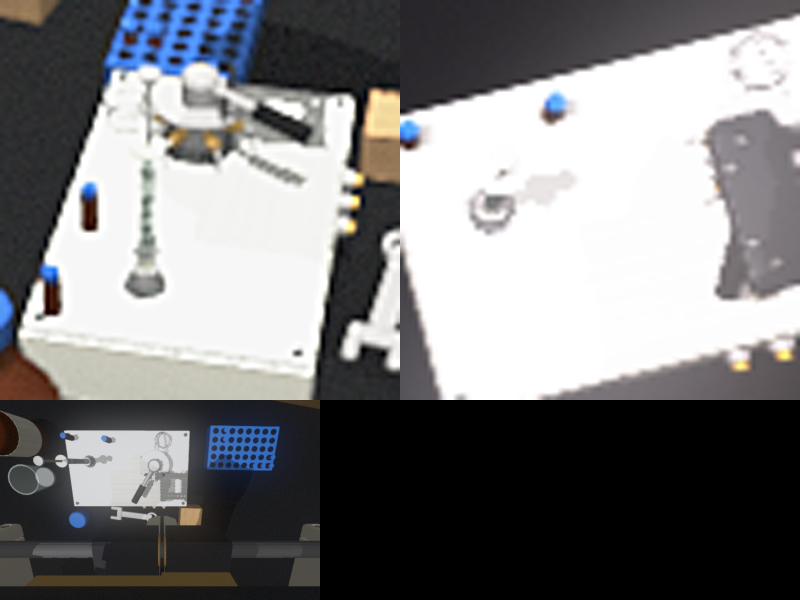

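The handle is at LOAD. The button shows at about (318.6,166.4) in the side view and (76,122) in the wrist view. I'll triangulate the button to place the press.

Run:
```python
from h import *
w=load('wrist');s=load('side')
f=w['frame'][108:136,60:100]; g=cv2.cvtColor(f,6); print(g[::2,::2])
P=pts(w);q=P[112:134,64:90].reshape(-1,3); q=q[(q[:,2]>.19)&(q[:,2]<.24)]; h=(q[:,:2]-C)@RH; print('wrist depth',len(q),h.mean(0),h.min(0),h.max(0),np.median(q[:,2]))
P=pts(s);q=P[155:180,308:328].reshape(-1,3); q=q[(q[:,2]>.19)&(q[:,2]<.24)&(np.abs((q[:,:2]-C)@RH-[.02,.085]).max(1)<.03)]; h=(q[:,:2]-C)@RH; print('side depth',len(q),h.mean(0) if len(q) else '',np.median(q[:,2]))
m=lambda i:i['intrinsics']@np.c_[i['R'],i['t']]
X=cv2.triangulatePoints(m(w),m(s),np.array([76.,122]),np.array([318.6,166.4])).ravel();X=X[:3]/X[3];print('tri',RH.T@(X[:2]-C),X[2])
print('wrist ray at .212',RH.T@(ray(w,76,122,.212)[:2]-C))
```

```text
[[ 85  84  83  86  85  82  54  37  36  35  35  40  37  36  38  39  39  38
   44  43]
 [ 85  83  85  83  68  35  33  42  38  34  35  37  37  36  39  38  43  42
   43  42]
 [ 83  80  60  39  33 101 169 187 172 128  72  47  41  40  44  46  45  44
   45  44]
 [ 42  38  40  39 126 195 197 198 200 201 177  93  65  45  44  44  43  50
   44  48]
 [ 39  34  35  95 192 197 198 199 201 203 204 194 103  69  47  45  46  46
   49  48]
 [ 39  36  32 120 195 196 197 199 200 202 204 206 165  76  60  50  45  49
   52  48]
 [ 37  34  38 116 194 194 198 198 199 202 205 207 201  90  69  72  75  75
   75  75]
 [ 37  39  33 117 190 193 195 196 198 199 201 203 203 110  72  71  69  69
   72  71]
 [ 36  37  36  57 182 192 193 195 197 198 200 203 201 104  69  61  59  58
   60  60]
 [ 38  36  39  41 127 189 193 192 194 196 198 200 193  90  69  46  48  45
   48  46]
 [ 36  37  35  39  40 126 189 191 193 194 196 195 121  73  51  45  40  43
   44  43]
 [ 58  53  48  45  39  43 106 159 188 192 184 137  72  54  42  42  45  44
   46  44]
 [ 68  72  70  70  67  68  66  69  73  88  70  57  51  46  44  46  44  43
   44  42]
 [ 91  84  85  83  82  85  86  82  81  79  75  73  72  73  73  73  69  57
   51  43]]
wrist depth 373 [0.02195514 0.08385624] [0.01578401 0.07784517] [0.02776211 0.09236481] 0.21003175680433644
side depth 28 [0.01895115 0.08474693] 0.21013198625888363
tri [0.01987823 0.08367785] 0.2117019021213092
wrist ray at .212 [0.02149764 0.08334169]
```

```bash
python3 -m creep '{"grip":[0,0,0,0,0],"linear":[[13,-32,0],[26,-64,0],[39,-96,0],[53,-128,0],[67,-160,0]],"twist":[[0,0,0],[0,0,0],[0,0,0],[0,0,0],[0,0,0]]}' >/dev/null
python3 -m creep '{"grip":[0,0],"linear":[[0,0,5],[0,0,10]],"twist":[[0,0,0],[0,0,0]]}' >/dev/null
python3 -c "
from h import *
go(20.5,84,187)"
```

```text
t 5.85 at h [18.5 87.1] z 251.7 F(h) [-0.7 -0.5] -0.3 open 0.001
  shift [ 2.2  3.2 64.7] twist [-0.001  0.003  0.005]
```

```bash
python3 -m creep '{"grip":[0,0,0,0],"linear":[[2,3,5],[2,3,10],[2,3,18],[2,3,22]],"twist":[[0,0,0],[0,0,0],[0,0,0],[0,0,0]]}' >/dev/null
python3 -c "
from h import *
go(20.5,84,187)"
python3 -m creep '{"grip":[0,0,0,0,0],"linear":[[0,0,5],[0,0,10],[0,0,15],[0,0,20],[0,0,25]],"twist":[[0,0,0],[0,0,0],[0,0,0],[0,0,0],[0,0,0]]}' >/dev/null
python3 -c "
from h import *
go(20.5,84,187)"
python3 -m creep '{"grip":[0,0,0],"linear":[[0,0,3],[0,0,6],[0,0,8]],"twist":[[0,0,0],[0,0,0],[0,0,0]]}' >/dev/null
python3 -c "
from h import *
go(20.5,84,187)"
```

```text
t 6.18 at h [19.5 79.9] z 230.1 F(h) [-0. -0.] -0.5 open 0.001
  shift [ 1.1 -4.1 43.1] twist [-0.     0.002 -0.002]
t 6.60 at h [20.2 80.6] z 206.3 F(h) [-2.  -2.7] 3.6 open 0.0
  shift [ 0.3 -3.4 19.3] twist [ 0.     0.    -0.001]
t 6.85 at h [20.5 81.2] z 198.3 F(h) [-1.1 -1.7] 2.8 open 0.0
  shift [-0.  -2.8 11.3] twist [-0. -0. -0.]
```

```bash
python3 -m creep '{"grip":[0,0,0,0],"linear":[[0,0,3],[0,0,6],[0,0,8],[0,0,9]],"twist":[[0,0,0],[0,0,0],[0,0,0],[0,0,0]]}' >/dev/null
python3 -c "
from h import *
go(20.5,84,187)"
python3 -m creep '{"grip":[0,0,0],"linear":[[0,0,1],[0,0,3],[0,0,3]],"twist":[[0,0,0],[0,0,0],[0,0,0]]}' >/dev/null
python3 -c "
from h import *
go(20.5,84,187)"
python3 -m creep '{"grip":[0,0],"linear":[[0,0,2],[0,0,2]],"twist":[[0,0,0],[0,0,0]]}' >/dev/null
python3 -c "
from h import *
go(20.5,84,187)"
```

```text
t 7.18 at h [20.5 81.2] z 189.3 F(h) [-0.6 -1.4] 2.3 open 0.0
  shift [-0.  -2.8  2.3] twist [-0. -0. -0.]
t 7.43 at h [20.6 81.2] z 187.3 F(h) [-2.7 -1.3] 8.5 open -0.0
  shift [-0.1 -2.8  0.3] twist [ 0.    -0.001 -0.   ]
t 7.60 at h [20.9 81.1] z 187.0 F(h) [-6.5  0.2] 25.0 open 0.001
  shift [-0.4 -2.9  0. ] twist [ 0.    -0.002 -0.   ]
```

The plunger is home: it stopped at 187.0 with 25 N, which matches 173 mm. Now lift and go to the syringe side of the handle.

```bash
python3 -m creep '{"grip":[0,0,0,0,0],"linear":[[0,0,-15],[0,0,-40],[-15,5,-50],[-40,30,-50],[-68,58,-50]],"twist":[[0,0,0],[0,0,0],[0,0,0],[0,0,0],[0,0,0]]}' >/dev/null
python3 -m creep '{"grip":[0,0],"linear":[[0,0,0],[0,0,0]],"twist":[[0,0,0],[0,0,0]]}' >/dev/null
python3 - <<'E'
from h import *
go(-50,24,104)
s=grab('side');w=grab('wrist')
cv2.imwrite('pics/c4.png',np.hstack([cv2.resize(s['frame'][150:240,285:375],(400,400),interpolation=2),cv2.resize(w['frame'][:250,:400],(400,250)).copy() if 0 else cv2.copyMakeBorder(cv2.resize(w['frame'],(400,250)),0,150,0,0,0)]))
E
```

```text
t 8.18 at h [-49.   21.8] z 234.8 F(h) [0.6 0.6] 0.3 open 0.0
  shift [ -1.   -2.3 130.8] twist [ 0.     0.    -0.004]
```

View pics/c4.png

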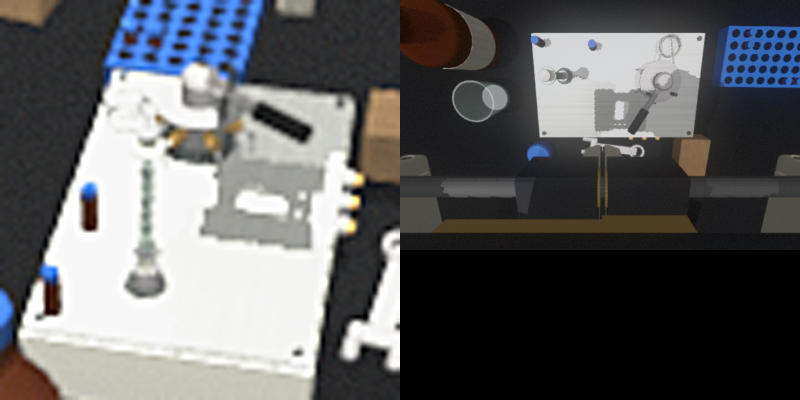

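The plunger button now sits on the barrel flange (side crop about (148,125)) and the handle is still at LOAD. The fingers are on the syringe side of the grip, so I can descend.

```bash
python3 -m creep '{"grip":[0,0,0,0,0],"linear":[[-1,-2,20],[-1,-2,50],[-1,-2,80],[-1,-2,105],[-1,-2,110]],"twist":[[0,0,0],[0,0,0],[0,0,0],[0,0,0],[0,0,0]]}' >/dev/null
python3 -c "
from h import *
go(-50,24,104)"
python3 -m creep '{"grip":[0,0,0,0,0],"linear":[[0,0,10],[0,0,18],[0,5,18],[0,12,18],[0,18,18]],"twist":[[0,0,0],[0,0,0],[0,0,0],[0,0,0],[0,0,0]]}' >/dev/null
python3 -c "
from h import *
go(-50,-69,104)"
```

```text
t 8.70 at h [-49.2  27.4] z 120.9 F(h) [-1.1  0.5] -0.7 open 0.001
  shift [-0.7  3.4 16.8] twist [-0.002  0.005  0.002]
t 9.12 at h [-48.    6.1] z 107.6 F(h) [0.2 0.4] -0.1 open 0.001
  shift [-2.  75.1  3.6] twist [ 0.001 -0.001 -0.   ]
```

```bash
python3 -m creep '{"grip":[0,0,0,0,0],"linear":[[-1,5,3],[-1,10,3],[-1,15,3],[-1,20,3],[-1,25,3]],"twist":[[0,0,0],[0,0,0],[0,0,0],[0,0,0],[0,0,0]]}' >/dev/null
python3 -c "
from h import *
go(-50,-69,104)"
python3 -m creep '{"grip":[0,0,0,0,0],"linear":[[0,5,0],[0,10,0],[0,15,0],[0,20,0],[0,25,0]],"twist":[[0,0,0],[0,0,0],[0,0,0],[0,0,0],[0,0,0]]}' >/dev/null
python3 -c "
from h import *
go(-50,-69,104)"
python3 -m creep '{"grip":[0,0,0,0],"linear":[[0,5,0],[0,10,0],[0,15,0],[0,15,0]],"twist":[[0,0,0],[0,0,0],[0,0,0],[0,0,0]]}' >/dev/null
python3 -c "
from h import *
go(-50,-69,104)"
```

```text
t 9.53 at h [-49.9 -18. ] z 103.6 F(h) [-1.7  3.3] -0.4 open 0.001
  shift [-0.1 51.  -0.4] twist [-0.001  0.001 -0.   ]
t 9.95 at h [-50.2 -43.2] z 103.5 F(h) [-3.1  3.6] 0.9 open 0.0
  shift [ 0.2 25.8 -0.6] twist [-0.     0.001 -0.   ]
t 10.28 at h [-49.2 -59.3] z 103.6 F(h) [-0.5  1.7] -1.7 open 0.0
  shift [-0.8  9.7 -0.4] twist [ 0.001 -0.001 -0.001]
```

```bash
python3 -m creep '{"grip":[0,0,0,0],"linear":[[0,3,0],[0,6,0],[0,8,0],[0,8,0]],"twist":[[0,0,0],[0,0,0],[0,0,0],[0,0,0]]}' >/dev/null
python3 -c "
from h import *
go(-50,-69,104)"
python3 -m creep '{"grip":[0,0,0],"linear":[[0,2,0],[0,4,0],[0,4,0]],"twist":[[0,0,0],[0,0,0],[0,0,0]]}' >/dev/null
python3 -c "
from h import *
go(-50,-69,104)"
```

```text
t 10.62 at h [-49.1 -66.3] z 103.8 F(h) [1.2 2.3] -0.2 open 0.0
  shift [-0.9  2.7 -0.2] twist [ 0.    -0.001 -0.   ]
t 10.87 at h [-49.5 -70.2] z 103.7 F(h) [0.4 2.3] -0.2 open 0.001
  shift [-0.5 -1.2 -0.3] twist [ 0. -0. -0.]
```

```bash
python3 -m creep '{"grip":[0,0,0],"linear":[[0,2,0],[0,4,0],[0,4,0]],"twist":[[0,0,0],[0,0,0],[0,0,0]]}' >/dev/null
python3 -c "
from h import *
go(-50,-69,104)"
python3 -m creep '{"grip":[0,0,0],"linear":[[0,1,0],[0,2,0],[0,2,0]],"twist":[[0,0,0],[0,0,0],[0,0,0]]}' >/dev/null
python3 -c "
from h import *
go(-50,-69,104)"
```

```text
t 11.12 at h [-49.4 -71.1] z 103.5 F(h) [ 0.8 12.2] 2.9 open 0.0
  shift [-0.6 -2.1 -0.5] twist [-0.003  0.001  0.002]
t 11.37 at h [-49.4 -71.4] z 103.4 F(h) [ 0.6 17. ] 5.3 open 0.001
  shift [-0.6 -2.4 -0.6] twist [-0.005  0.002  0.003]
```

Stopped at the INJECT pin at 17 N. I'll back away, rise, and check.

```bash
python3 -m creep '{"grip":[0,0,0,0,0],"linear":[[0,-8,0],[0,-28,0],[0,-28,-30],[0,-28,-70],[0,-28,-110]],"twist":[[0,0,0],[0,0,0],[0,0,0],[0,0,0],[0,0,0]]}' >/dev/null
python3 -m creep '{"grip":[0,0,0,0,0],"linear":[[-20,0,-30],[-40,0,-60],[-60,0,-60],[-80,0,-60],[-80,0,-60]],"twist":[[0,0,0],[0,0,0],[0,0,0],[0,0,0],[0,0,0]]}' >/dev/null
python3 - <<'E'
from h import *
go(-50,24,104)
s=grab('side');t=grab('top');w=grab('wrist')
cv2.imwrite('pics/c5.png',np.vstack([np.hstack([cv2.resize(s['frame'][150:240,285:375],(400,350),interpolation=2),cv2.resize(t['frame'][135:235,305:435],(400,350),interpolation=2)]),np.hstack([cv2.resize(w['frame'],(400,250)),cv2.resize(s['frame'],(400,250))])]))
E
```

```text
t 12.20 at h [-133.6  -49.2] z 274.5 F(h) [-0.4  0.4] -0.4 open 0.0
  shift [ 83.4 -73.8 170.3] twist [ 0.002  0.001 -0.004]
```

View pics/c5.png

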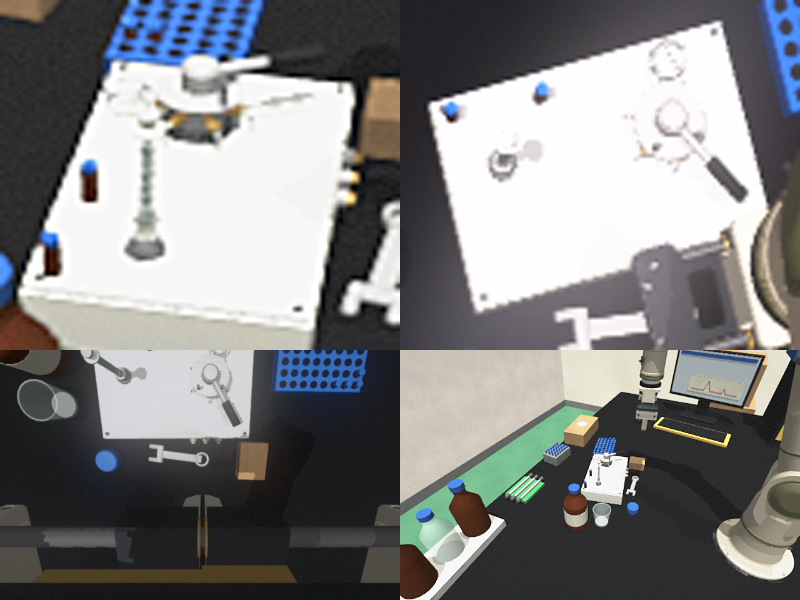

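The handle is over at INJECT, lying across the right-hand side in both top and wrist views. The plunger is down on the flange, everything else is in place, and the arm is clear.

```bash
python3 -c "
from rig import robot
print(robot.close_job())"
```

```text
the job is handed in; nothing more can be done
None
```

The manual injection is done and handed in: I pushed the handle to the LOAD pin, pressed the plunger fully home, then pushed the handle back to the INJECT pin, in about 12 of the 64 s, with nothing else touched.

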